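# Hang the caddy on its keyhole screws and lock it

## Task

Hang the blue tool caddy on the upright plywood board: pass both of its keyholes over the two screw heads, flat against the board, and draw it down by hand, without letting it drop, until the screws sit at the top ends of the slots. Then lock it by rolling the edge thumbwheel on top of the lock beside it with a fingertip until the brass bolt has run fully out over the caddy's shoulder. Do not tip the caddy over, leave the other things where they are, and let go at the end.

Things in the scene. Friction and masses are not known exactly. Their poses are not given: they have to be found in the camera images.
- caddy_grip (a point): Centre of the grip tab on top of the blue caddy's back plate; the tab is 44 wide (y), 35 high, 7 thick (x): pinch it across its 7 mm. The point is mid-thickness, 120 mm above the caddy's underside, 15 below the tab's top, 20 above the plate's shoulders (each side of the tab), 3.5 in front of the plate's rear face. Axes: z up, x from the tray through the plate (into the board when hung), y along it.
- caddy: Blue sheet-metal caddy, 0.2 to 0.42 kg, standing on the table: upright back plate 120 wide, 7 thick, 100 high (plus the grip tab); in front of it (-x) an empty open tray 110 wide, 55 deep, 40 high. Origin at the foot of the plate's rear face. When hung fully down it is flat to the board with its underside 18 mm above the table; where the heads pass the round holes, 36 mm.
- caddy_holes (a point): Midway between the two keyholes of the caddy's plate, mid-thickness, at the height of the round holes' centres (62 mm above the underside). Keyholes at y = -35 and +35 mm from here: round hole 24 mm across, and a slot 12 mm wide running up from it whose top end is 22 mm above the hole's centre. Axes as the caddy's.
- hang_board: Upright plywood board fixed to the table. Origin on its front face at table level; x points into the board, y to its left, z up. Panel 18 thick, 112 high, from y = -78 to +128 mm, with a 12 mm thick foot behind, to x = 60 mm. The caddy hangs on its front, centred near y = 0; the grey lock housing stands on its front from y = 76 to 128 mm, up to z = 161 mm.
- screw_mark (a point): Middle of the screw track on the board's front face, 98 mm up; axes as the board's. Two round-head screws stand out of the track at this height, 70 mm apart: neck 8 across and 9.5 long, then head 18 across and 4.5 thick (face 14 mm off the board). They are one rigid pair whose middle lies anywhere from -10 to +10 mm in y from this mark: not reported, find it by touch or sight.
- wheel_axis (a point): Centre of the black knurled thumbwheel (36 mm across, 10 wide, axle along the board's x) in the grey housing: 11 mm in front of the board's face, 100 mm left (+y) of its origin, 148 mm above the table. Only the top 5 mm of its rim show between the cheeks (26 mm deep in x over both), so it cannot be pinched: press on its top and drag left, in several strokes if need be.
- lock_wheel (a joint): Turn of the thumbwheel, 0 (start, unlocked) to 1.78 rad (end stop, locked); its top moves left (+y of the board) as the value grows. Light friction (about 2 N at the rim); it stays where it is left. 18 mm of rim travel per radian.
- lock_bolt (a joint): Travel of the brass bolt below the wheel, driven by it through a rack: 0 (drawn back) to 0.032 m (fully out to the right, -y of the board). Its underside is 120.5 mm above the table: 2.5 mm above the left shoulder of a caddy that hangs fully down; it strikes the plate of one that hangs higher.
- wax_tin: Round flat wax tin by the rip fence, 72 mm across, 26 high, origin under its centre. A bystander.
- tape_measure: Yellow tape measure, 36x93x64 mm, behind the board, origin under its centre. A bystander.
- sanding_block: Wooden sanding block, 64x112x44 mm, behind the board on the right, origin under its centre. A bystander.

How it is judged (in metres and radians):
On the way, in this order (a step that is already met when the one before it is completed fails the run):
1. the caddy is fully down on both screws, flat to the board, with the fingers still on it (drawn or pressed down, not dropped) (x of caddy_grip in the frame of hang_board between -0.01 and 0.002 m and y of caddy_grip in the frame of hang_board between -0.015 and 0.015 m and z of caddy_grip in the frame of hang_board between 0.133 and 0.1425 m and angle between caddy_grip's own z axis and vertical below 0.08 rad and angle between the x axis of caddy_grip and the x axis of hang_board, either way round below 0.08 rad and contact force between the fingers and caddy above 1 N), for 0.1 s.
2. the thumbwheel has run the bolt out over the caddy's shoulder (x of caddy_grip in the frame of hang_board between -0.01 and 0.002 m and y of caddy_grip in the frame of hang_board between -0.015 and 0.015 m and z of caddy_grip in the frame of hang_board between 0.133 and 0.1425 m and angle between caddy_grip's own z axis and vertical below 0.08 rad and angle between the x axis of caddy_grip and the x axis of hang_board, either way round below 0.08 rad and value of joint lock_bolt above 0.028 m), for 0.2 s.
At the end, for the whole second after the job is handed in: The caddy hangs on both screws, fully down (grip point 133 to 142.5 mm above the table), flat and upright against the board (within 10 mm and 0.08 rad, within 15 mm of the middle sideways), at rest, and the bolt is out by more than 28 of its 32 mm (all of step 2 and linear speed of caddy below 0.02 m/s); the robot touches nothing.
It fails at once if the caddy was tipped over (angle between caddy_grip's own z axis and vertical above 0.7 rad).
It fails at once if one of the other things (wax tin, tape measure, sanding block) was shifted by more than 30 mm (distance of any of wax_tin, tape_measure, sanding_block from where it was at the start of the episode above 0.03 m).
It also fails if it takes over 51 s, if anything falls off the work surface, if the arm or the gripper's body presses on something with over 40 N, if the wrist force passes 120 N, or if a joint passes its speed limit or range.

## Robot

A 6-joint arm with a two-finger parallel gripper is mounted at the origin on a cart in front of the work surface, level with it; the furniture and walls round the work are solid. World frame = base frame: x ahead of the robot, y to its left, z up, the work surface at z = 0. Lengths are in mm, angles in rad, forces in N, time in s.
With the tool pointing down it reaches from about 350 to 875 mm from the base axis. Payload 4.2 kg.
Tool frame: the origin (TCP) lies midway between the tips of the shut fingers; the grasp point (between the pads) lies 19 mm behind it; z points along the fingers, y is the line along which they close (so a half turn about z gives the same grasp; the last joint's range is limited). The gripper opens to 85 mm and grips with 20 to 120 N. Pads are 22 mm wide; open, the fingers measure 114 mm over their backs; the gripper's body (76 mm by 85 mm) begins 54 mm behind the grasp point. The pads swing forward as they close: fully open they stand 13 mm farther back than shut.
Start: joints at [1.492, 0.385, 0.008, 0, -1.194, -0.259], TCP at [207.1, 589.668, 231.312] pointing down, gripper open.
Joint ranges: [-3.14, 3.14], [-1.21, 2.06], [-1.07, 1.41], [-3.16, 2.05], [-2.99, -0.16], [-3.1, 3.1]. Speed limits (rad/s): [2.79, 2.79, 3.14, 3.14, 3.14, 3.14].

## Interface

Orientations are given as a unit quaternion [x, y, z, w].
In Python, from bench import sensors, get_image, camera_params, job_done gives the robot as it stands.
- The arm moves only by the tool servo_tool, never from a script. Its argument "motion" is a list of rows, each an object with "travel": the shift along the tool's x, y, z as a fraction of full scale, a list of three; "rot": the turn, a rotation vector about the tool's x, y, z as a fraction of full scale, a list of three; "hand": the opening, from 0 (shut) to 1 (fully open). In form: [{"travel": [x, y, z], "rot": [wx, wy, wz], "hand": hand}, ...]. A call has 1 to 10 rows; each row shifts and turns the commanded pose from where the row before left it, along the tool's axes as they then stand; what a row does not reach is not made up. Full scale, the value 1, is 25 cm for a shift and 360 degrees for a turn. A row lasts 1/12 s, in which the tool goes at most 41.7 mm and 7.16 degrees, less where a joint would pass 70% of its speed; a pose out of reach is approached as far as the arm can. A call with a number of a shift or a turn outside -1 to 1 is refused whole. A call with a gripper value outside its range is refused whole. The fingers move at their own pace and stop on an object; the grip force is fixed at half the most. Time passes only in rows, so rows that do not move let the fingers close. It gives the time, the measured TCP pose, the force, the opening and the grip force at its end, in the units of the state.
- sensors.read_state(): the state, without advancing time (a new reading comes with each control period).
- get_image(name): name is "scene" or "top" or "wrist"; returns (picture, depth): 480x640x3 uint8, red, green, blue; 480x640 float32, mm along the optical axis (not along the pixel's ray), 0 where there is no reading.
- camera_params(name): a dict with "camera_matrix" (3x3 intrinsics, pixels), "R" (3x3) and "t" (3): a world point X has camera coordinates R X + t; the wrist camera has in their place "mount" (4x4, takes a point from camera to tool coordinates, whose origin is the TCP and whose axes are the flange's). Camera axes: x right, y down, z forward; pixel columns grow to the right and rows downward; lengths in mm; the calibration is good to about 2 mm. A picture is of the moment at which its call begins: read the wrist's pose just before it. camera_params takes no time and is no camera call.
- job_done(): hands the job in; it is judged then, once.
The state is a dict: "clock": time; "joints": joint angles; "joint_vel": joint speeds; "joint_efforts": joint torques, N m; "position": TCP position; "ee_rot": TCP orientation; "contact_force": force on the tool from outside, world axes, zero at the start; "wrist_torque": the same for the moment, N m; "gripper_width": finger opening in mm; "grasp_force": force on a finger pad.
Only numpy, scipy, OpenCV 4.12 (cv2) and the standard library are available. Lean on these libraries where they do the work, as an engineer would, in place of code of your own. Each camera call takes 0.05 s, during which the arm holds its last target. There are 200 camera calls.

## Working session

There is one attempt and no reset: what is moved stays moved. The work goes in short steps, Python scripts to look and compute and a tool call to move; the robot and the scene stay as the last step left them, time stands still between calls to the robot, and variables do not carry over. Pictures are saved under pics/ and viewed, at most 10 in all, crops included, and the job is handed in when it is done.

Besides the shell and the picture viewer there is one more tool, called after "Call:" as name(argument=value, ...), one argument or row to a line, values as JSON. servo_tool: Moves the arm, as the interface text tells. Its arguments: {"type":"object","properties":{"motion":{"type":"array"}},"required":["motion"]}

```bash
mkdir -p pics; ls; cat > h.py <<'E'
from bench import sensors,get_image,camera_params,job_done
import numpy as np,cv2
from scipy.spatial.transform import Rotation as Ro
def cloud(name):
    s=sensors.read_state(); p=camera_params(name); im,d=get_image(name); K=np.array(p["camera_matrix"])
    v,u=np.mgrid[:480,:640]; d=np.where(d>0,d,np.nan)
    c=np.stack([(u-K[0,2])/K[0,0]*d,(v-K[1,2])/K[1,1]*d,d],-1)
    if name=="wrist":
        M=np.array(p["mount"]); c=c@M[:3,:3].T+M[:3,3]
        w=c@Ro.from_quat(s["ee_rot"]).as_matrix().T+np.array(s["position"])
    else: w=(c-np.array(p["t"]))@np.array(p["R"])
    return im,w
def save(im,n): cv2.imwrite("pics/"+n,cv2.cvtColor(im,cv2.COLOR_RGB2BGR))
E
python3 - <<'E'
from h import *
s=sensors.read_state();print(s)
a,wa=cloud("scene");b,wb=cloud("top")
save(a,"s.png");save(b,"t.png")
np.savez("c0.npz",a=a,wa=wa,b=b,wb=wb)
for n in("scene","top"):
  p=camera_params(n);print(n,-np.array(p["R"]).T@np.array(p["t"]))
print(camera_params("wrist"))
E
```

```text
pics
{'clock': 0.0, 'joints': array([ 1.49157717e+00,  3.85527476e-01,  6.65431478e-03, -5.01679978e-04,
       -1.19398822e+00, -2.58606678e-01]), 'joint_vel': array([ 0.0004099 ,  0.0007836 ,  0.00040685,  0.00049343, -0.00029252,
       -0.00075501]), 'joint_efforts': array([-8.55871222e-04, -3.92293167e+01,  1.88402599e+01,  4.18611914e+00,
       -4.65885911e-03,  1.26845510e-06]), 'position': array([206.93274974, 589.14364759, 230.24988037]), 'ee_rot': array([ 9.85751987e-01, -1.68201962e-01, -1.39722306e-04,  1.04926001e-03]), 'contact_force': array([ 0.71681127, -0.92860657, -0.20360167]), 'wrist_torque': array([-0.00347072,  0.01062598,  0.06028062]), 'grasp_force': 0.0, 'gripper_width': 85.41787125114021}
scene [133.31492567 538.62649193 526.1966355 ]
top [ 552.53334041  -25.39285024 1000.4847909 ]
{'camera_matrix': array([[352.72824362,   0.        , 318.56861835],
       [  0.        , 352.72824362, 246.242184  ],
       [  0.        ,   0.        ,   1.        ]]), 'mount': array([[ 1.16611086e-03, -9.57695180e-01, -2.87782180e-01,
         7.37911883e+01],
       [ 9.99999270e-01,  1.02609650e-03,  6.37365182e-04,
        -4.05074906e-01],
       [-3.15109276e-04, -2.87782713e-01,  9.57695678e-01,
        -1.41916946e+02],
       [ 0.00000000e+00,  0.00000000e+00,  0.00000000e+00,
         1.00000000e+00]])}
```

View pics/s.png

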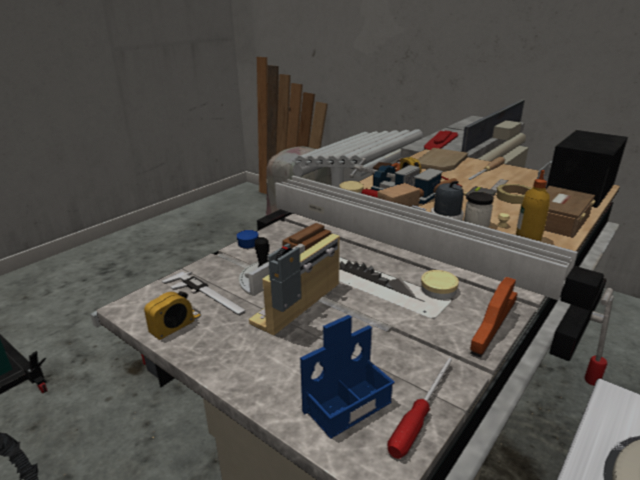

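View pics/t.png

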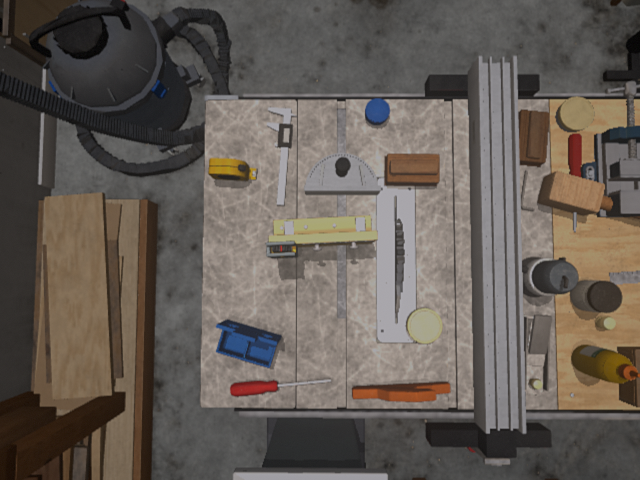

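The scene shows the caddy at (345,385) with its tray towards the robot, and the board at (300,280) with the grey lock on its left. In the top view the caddy plate runs from (222,323) to (280,347), the board top from (270,240) to (377,233), and the screw heads are near (317,246) and (353,245).

```bash
python3 - <<'E'
from h import *
z=np.load("c0.npz")
for k in "ab":
  im=z[k].astype(int);w=z["w"+k]
  r,g,b=im[...,0],im[...,1],im[...,2]
  blue=(b>r+40)&(b>g+25)&(w[...,2]>3)&(w[...,0]<470)
  P=w[blue]
  P=P[(P[:,2]<190)&(P[:,2]>0)]
  print(k,"blue",len(P),np.nanmin(P,0),np.nanmax(P,0))
  for lo,hi in((90,105),(106,128),(128,145)):
    Q=P[(P[:,2]>lo)&(P[:,2]<hi)]
    if len(Q)>5:
      c=Q.mean(0);e=np.linalg.eigh(np.cov(Q[:,:2].T));v=e[1][:,1]
      t=(Q[:,:2]-c[:2])@v;print(lo,len(Q),c.round(1),"yaw(y axis)",np.degrees(np.arctan2(v[1],v[0])),np.percentile(t,[1,99]),np.sqrt(e[0][0]))
  tan=(r>g+5)&(g>b+25)&(r>120)&(abs(w[...,2]-112)<6)&(w[...,0]>330)&(w[...,0]<700)
  Q=w[tan];c=np.median(Q,0);print("board top",len(Q),c.round(1))
  rect=cv2.minAreaRect(Q[:,:2].astype(np.float32));print(rect)
# heads: points in top with z 85..108 ahead of the board
w=z["wb"]
for (y0,y1,x0,x1) in((205,262,262,380),):
  for r_ in range(225,262,3):print(r_,[ "%d/%d"%(w[r_,c,0],w[r_,c,2]) for c in range(262,382,6)])
E
```

```text
a blue 1321 [372.0380164   60.83550032   3.02188321] [462.63024307 188.41978658 137.5046399 ]
90 191 [445.3 124.7 100.9] yaw(y axis) 73.99960642014321 [-65.01177142  52.50377004] 2.1896741673302076
128 111 [443.7 118.8 135.7] yaw(y axis) 73.68733138659984 [-21.53353567  20.23268048] 2.1472345654409564
board top 203 [624.8 -68.4 113.4]
((538.3951416015625, -253.18826293945312), (677.9844360351562, 96.54017639160156), 68.71734619140625)
b blue 913 [371.58016043  62.01965175   3.01129036] [462.12985321 188.32958397 139.69527907]
90 142 [443.4 117.1 100. ] yaw(y axis) 73.89085133964612 [-57.06863966  60.28928555] 2.059530418685104
128 95 [443.9 119.  135. ] yaw(y axis) 72.8276245676794 [-21.50745712  21.13047522] 2.0746113984986403
board top 217 [630.2 -37.4 111.6]
((615.620849609375, -207.24844360351562), (566.3698120117188, 36.015480041503906), 85.67942810058594)
225 ['661/-1', '661/0', '659/12', '659/12', '659/14', '659/13', '659/12', '659/14', '659/12', '660/10', '660/9', '659/14', '660/11', '660/9', '659/13', '660/9', '659/14', '659/16', '660/9', '661/0']
228 ['654/-1', '654/-1', '653/13', '653/14', '653/14', '653/10', '653/16', '653/10', '653/10', '653/11', '653/12', '653/9', '653/16', '653/10', '653/11', '653/11', '653/13', '653/13', '653/12', '655/-1']
231 ['648/-1', '648/-1', '647/11', '647/11', '647/14', '647/13', '647/10', '647/14', '647/13', '647/10', '647/12', '647/10', '647/11', '647/13', '647/9', '637/112', '637/113', '637/112', '637/112', '637/112']Traceback (most recent call last):
  File "<stdin>", line 21, in <module>
ValueError: cannot convert float NaN to integer
```

```bash
python3 - <<'E'
from h import *
z=np.load("c0.npz");w=z["wb"]
x,y,h=w[...,0],w[...,1],w[...,2]
roi=np.zeros(h.shape,bool);roi[205:275,255:385]=1
m=roi&(abs(h-112)<4)&(x>560)&(x<660)
Q=w[m].astype(np.float32)
print(len(Q));R=cv2.minAreaRect(Q[:,:2]);print(R,cv2.boxPoints(R).round(1).tolist())
m=roi&(h>125)&(x>560)&(x<660);Q=w[m].astype(np.float32);print("housing",len(Q),Q[:,2].max());R=cv2.minAreaRect(Q[:,:2]);print(R,cv2.boxPoints(R).round(1).tolist())
m=roi&(h>70)&(h<108.5)&(x>560)&(x<660);
n,l,st,ce=cv2.connectedComponentsWithStats(m.astype(np.uint8))
for i in range(1,n): 
  Q=w[l==i];print(st[i],Q.mean(0).round(1),Q.min(0).round(1),Q.max(0).round(1))
# scene cam screws: look at points
w=z["wa"]; 
im=z["a"][200:350,220:360];save(cv2.resize(im,None,fx=4,fy=4,interpolation=2)[:,:],"sc.png")
save(cv2.resize(z["b"][205:275,255:385],None,fx=6,fy=6,interpolation=2),"tc.png")
E
```

```text
980Traceback (most recent call last):
  File "<stdin>", line 7, in <module>
cv2.error: OpenCV(4.12.0) /io/opencv/modules/imgproc/src/convhull.cpp:143: error: (-215:Assertion failed) total >= 0 && (depth == CV_32F || depth == CV_32S) in function 'convexHull'
```

```bash
python3 - <<'E'
from h import *
z=np.load("c0.npz");w=z["wb"]
x,y,h=w[...,0],w[...,1],w[...,2]
roi=np.zeros(h.shape,bool);roi[205:275,255:385]=1
def rect(m,n):
  Q=np.ascontiguousarray(w[m][:,:2],dtype=np.float32);R=cv2.minAreaRect(Q);print(n,len(Q),R,cv2.boxPoints(R).round(1).tolist())
rect(roi&(abs(h-112)<4)&(x>560)&(x<660),"board")
rect(roi&(h>150)&(h<170)&(x>560)&(x<660),"housing")
m=roi&(h>70)&(h<108)&(x>560)&(x<660);
n,l,st,ce=cv2.connectedComponentsWithStats(m.astype(np.uint8))
for i in range(1,n): 
  Q=w[l==i];print(st[i],Q.mean(0).round(1),Q.min(0).round(1),Q.max(0).round(1))
save(cv2.resize(z["b"][205:275,255:385],None,fx=6,fy=6,interpolation=2),"tc.png")
E
```

```text
board 980 ((614.7744750976562, -26.736526489257812), (42.28500747680664, 204.34075927734375), 2.8349192142486572) [[588.5999755859375, 74.30000305175781], [598.7000122070312, -129.8000030517578], [640.9000244140625, -127.69999694824219], [630.7999877929688, 76.4000015258789]]
housing 351 ((602.3543090820312, 50.4827880859375), (26.958988189697266, 51.95978927612305), 3.173417091369629) [[587.5, 75.69999694824219], [590.2999877929688, 23.799999237060547], [617.2999877929688, 25.299999237060547], [614.4000244140625, 77.19999694824219]]
[309 233   1   1   1] [6.344e+02 5.000e-01 1.067e+02] [6.344e+02 5.000e-01 1.067e+02] [6.344e+02 5.000e-01 1.067e+02]
[280 235   1   1   1] [630.5  55.5 107. ] [630.5  55.5 107. ] [630.5  55.5 107. ]
[365 238   1   1   1] [ 625.  -105.4  108. ] [ 625.  -105.4  108. ] [ 625.  -105.4  108. ]
[296 240  80  10 168] [614.8 -49.4  97.2] [ 604.1 -126.5   70.3] [622.8  25.1 107.9]
[291 246   7  12  20] [596.7  27.1  86.1] [590.3  24.1  70.7] [611.8  34.5 105.5]
[271 257  16   2  19] [589.3  61.   86.1] [588.2  46.4  70.1] [590.2  72.5 104.8]
```

View pics/tc.png

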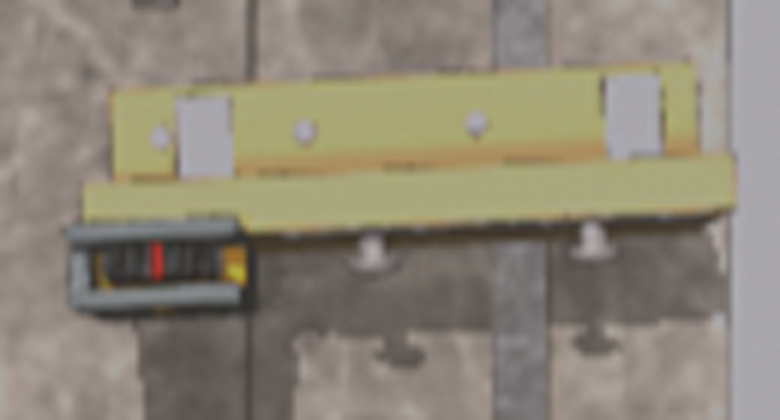

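The zoomed top view shows the two screw heads at crop (374,258) and (595,250), the board's front edge running from (240,235) to (735,210), and the housing with its wheel at (160,262). I'll move above the screws for one close look.

Call:
servo_tool(
  motion=[
    {"travel":[0.113,0.093,0.005],"rot":[0,0,0],"hand":1},
    {"travel":[0.113,0.093,0.005],"rot":[0,0,0],"hand":1},
    {"travel":[0.113,0.093,0.005],"rot":[0,0,0],"hand":1},
    {"travel":[0.113,0.093,0.005],"rot":[0,0,0],"hand":1},
    {"travel":[0.113,0.093,0.005],"rot":[0,0,0],"hand":1},
    {"travel":[0.113,0.093,0.005],"rot":[0,0,0],"hand":1},
    {"travel":[0.113,0.093,0.005],"rot":[0,0,0],"hand":1},
    {"travel":[0.113,0.093,0.005],"rot":[0,0,0],"hand":1},
    {"travel":[0.113,0.093,0.005],"rot":[0,0,0],"hand":1},
    {"travel":[0.113,0.093,0.005],"rot":[0,0,0],"hand":1},
  ],
)

```text
clock: 0.93
position: [396.9, 274.8, 218.6]
ee_rot: [0.986, -0.168, -0.0, 0.0]
contact_force: [1.5, -0.5, -0.2]
gripper_width: 85.6
grasp_force: 0.0
```

Call:
servo_tool(
  motion=[
    {"travel":[0.113,0.093,0.005],"rot":[0,0,0],"hand":1},
    {"travel":[0.113,0.093,0.005],"rot":[0,0,0],"hand":1},
    {"travel":[0.113,0.093,0.005],"rot":[0,0,0],"hand":1},
    {"travel":[0.113,0.093,0.005],"rot":[0,0,0],"hand":1},
    {"travel":[0.113,0.093,0.005],"rot":[0,0,0],"hand":1},
    {"travel":[0.113,0.093,0.005],"rot":[0,0,0],"hand":1},
    {"travel":[0.113,0.093,0.005],"rot":[0,0,0],"hand":1},
    {"travel":[0.113,0.093,0.005],"rot":[0,0,0],"hand":1},
    {"travel":[0.113,0.093,0.005],"rot":[0,0,0],"hand":1},
    {"travel":[0.113,0.093,0.005],"rot":[0,0,0],"hand":1},
  ],
)

```text
clock: 1.77
position: [586.5, -38.1, 205.8]
ee_rot: [0.986, -0.168, -0.0, 0.0]
contact_force: [1.2, 0.5, -0.2]
gripper_width: 85.3
grasp_force: 0.0
```

Call:
servo_tool(
  motion=[
    {"travel":[0,0,0],"rot":[0,0,0.0188],"hand":1},
    {"travel":[0,0,0],"rot":[0,0,0.0188],"hand":1},
    {"travel":[0,0,0],"rot":[0,0,0.0188],"hand":1},
    {"travel":[0,0,0],"rot":[0,0,0.0188],"hand":1},
    {"travel":[0,0,0],"rot":[0,0,0.0188],"hand":1},
    {"travel":[0,0,0],"rot":[0,0,0.0188],"hand":1},
    {"travel":[0,0,0],"rot":[0,0,0.0188],"hand":1},
    {"travel":[0,0,0],"rot":[0,0,0.0188],"hand":1},
    {"travel":[0,0,0],"rot":[0,0,0.0188],"hand":1},
    {"travel":[0,0,0],"rot":[0,0,0.0188],"hand":1},
  ],
)

```text
clock: 2.6
position: [585.7, -36.3, 205.7]
ee_rot: [0.723, -0.691, -0.0, 0.0]
contact_force: [0.6, 0.5, -0.7]
gripper_width: 85.2
grasp_force: 0.0
```

```bash
cat > m.py <<'E'
from h import *
def rays(name,uv,z,s=None):
    p=camera_params(name);K=np.array(p["camera_matrix"]);d=np.linalg.solve(K,[uv[0],uv[1],1.])
    if name=="wrist":
        M=np.array(p["mount"]);R=Ro.from_quat(s["ee_rot"]).as_matrix();o=R@M[:3,3]+np.array(s["position"]);d=R@M[:3,:3]@d
    else: R=np.array(p["R"]);o=-R.T@np.array(p["t"]);d=R.T@d
    return o+d*(z-o[2])/d[2]
E
python3 - <<'E'
from m import *
import pickle
s=sensors.read_state();im,w=cloud("wrist");save(im,"w1.png")
pickle.dump((s,im,w),open("w1.pkl","wb"))
for n,uv,z in(("headL",(317.4,248),98),("headR",(354.2,246),98),("edgeL",(295,244.2),112),("edgeR",(377.5,240),112)):print(n,rays("top",uv,z).round(1))
E
```

```text
headL [606.5 -15.4  98. ]
headR [610.4 -85.7  98. ]
edgeL [612.7  26.6 112. ]
edgeR [ 620.9 -128.5  112. ]
```

View pics/w1.png

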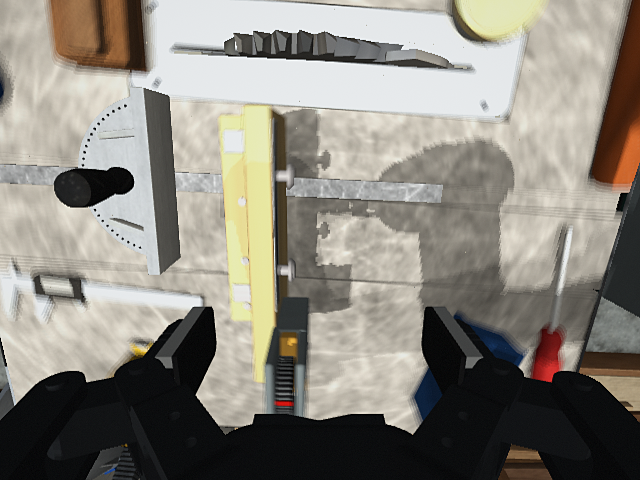

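The wrist view shows the heads at (290,176) and (292,271), the board's top strip at columns 245–275, and the housing and wheel at (290,380). I'll zoom in on the heads.

```bash
python3 - <<'E'
from m import *
import pickle
s,im,w=pickle.load(open("w1.pkl","rb"))
save(cv2.resize(im[155:300,225:345],None,fx=4,fy=4,interpolation=cv2.INTER_CUBIC),"w1c.png")
x,y,h=w[...,0],w[...,1],w[...,2]
m=(abs(h-112)<4);m[:,:225]=0;m[:,300:]=0
ys=[];
for r in range(120,300,15):
  c=np.where(m[r])[0]
  if len(c): ys.append((r,c.min(),c.max(),*w[r,c.max()].round(1),*w[r,c.min()].round(1)))
for q in ys:print(*q)
E
```

```text
120 240 269 621.7 -120.2 108.9 640.1 -119.3 109.5
135 241 270 621.0 -111.1 108.7 639.3 -110.2 110.9
150 242 270 620.9 -101.8 109.0 638.9 -101.0 110.5
165 243 271 620.2 -92.2 108.5 638.4 -91.4 110.0
180 244 271 620.1 -82.5 109.4 637.8 -81.8 110.6
195 245 272 619.2 -72.6 109.8 637.3 -71.8 110.2
210 246 273 618.7 -62.0 108.3 636.9 -61.5 109.7
225 247 273 618.5 -51.6 108.9 636.2 -51.2 110.4
240 248 274 617.7 -40.8 108.6 635.7 -40.4 110.2
255 249 274 617.5 -30.0 109.7 634.8 -29.8 111.6
270 250 275 616.7 -18.6 109.4 634.3 -18.4 110.9
285 251 276 615.9 -6.7 108.8 633.8 -6.5 110.2
```

View pics/w1c.png

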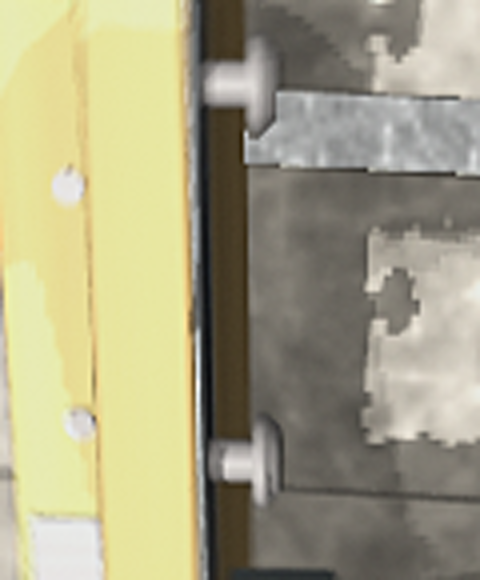

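```bash
python3 - <<'E'
from m import *
import pickle
s,im,w=pickle.load(open("w1.pkl","rb"))
A=rays("wrist",(289.8,177),98,s);B=rays("wrist",(291.5,270),98,s);print(A,B,A-B)
x,y,h=w[...,0],w[...,1],w[...,2]
m=(h>148)&(h<172)&(y>-20)&(x<640);m[420:]=0;m[:,:262]=0;m[:,320:]=0
Q=w[m];print("housing",Q.min(0),Q.max(0),len(Q))
r=im.astype(int);red=(r[...,0]>150)&(r[...,1]<70)&(r[...,2]<70)&(abs(h-165)<12);print("red",w[red].mean(0),red.sum())
# caddy seen?
z=np.load("c0.npz")
for k in "ab":
  im2=z[k].astype(int);w2=z["w"+k];bl=(im2[...,2]>im2[...,0]+40)&(im2[...,2]>im2[...,1]+25)&(w2[...,0]<470)&(w2[...,2]>132.)&(w2[...,2]<145)
  print(w2[bl].mean(0),bl.sum())
E
```

```text
[608.4064517  -83.88838072  98.        ] [605.49877896 -14.82842518  98.        ] [  2.90767274 -69.05995554   0.        ]
housing [589.07519286  22.94299462 148.03533938] [616.67997133  70.75579119 167.22686625] 2197
red [604.3696346   49.04972301 164.63053902] 62
[443.70846643 118.84476872 135.72408443] 111
[443.9236055  119.06491741 135.09841616] 93
```

Call:
servo_tool(
  motion=[
    {"travel":[-0.108,0.09,0],"rot":[0,0,0],"hand":1},
    {"travel":[-0.108,0.09,0],"rot":[0,0,0],"hand":1},
    {"travel":[-0.108,0.09,0],"rot":[0,0,0],"hand":1},
    {"travel":[-0.108,0.09,0],"rot":[0,0,0],"hand":1},
    {"travel":[-0.108,0.09,0],"rot":[0,0,0],"hand":1},
    {"travel":[-0.108,0.09,0],"rot":[0,0,0],"hand":1},
    {"travel":[0,0,0],"rot":[0,0,0.0175],"hand":1},
    {"travel":[0,0,0],"rot":[0,0,0.0175],"hand":1},
    {"travel":[0,0,0],"rot":[0,0,0.0175],"hand":1},
    {"travel":[0,0,0],"rot":[0,0,0],"hand":1},
  ],
)

```text
clock: 3.48
position: [442.4, 118.8, 206.2]
ee_rot: [-0.603, 0.798, 0.0, -0.0]
contact_force: [0.1, 0.1, -0.3]
gripper_width: 85.2
grasp_force: 0.0
```

```bash
python3 - <<'E'
from m import *
s=sensors.read_state();im,w=cloud("wrist");save(im,"w2.png")
R=Ro.from_quat(s["ee_rot"]).as_matrix();print(s["position"],np.degrees(np.arctan2(R[1,0],R[0,0])),R[:,2])
i=im.astype(int);bl=(i[...,2]>i[...,0]+40)&(i[...,2]>i[...,1]+25)&(w[...,2]>126)&(w[...,2]<145)
Q=w[bl];print(len(Q))
if len(Q)>20:
  c=Q.mean(0);e=np.linalg.eigh(np.cov(Q[:,:2].T));v=e[1][:,1];print(c,np.degrees(np.arctan2(v[1],v[0])),np.sqrt(e[0][0]))
  t=(Q[:,:2]-c[:2])@v;print(np.percentile(t,[1,99]))
E
```

```text
[442.44104757 118.75922214 206.20599798] -105.8630018690275 [-3.19226358e-04 -5.54429871e-05 -9.99999948e-01]
708
[443.02272886 117.17071983 133.86987233] 73.47731138794305 1.9332926357654037
[-20.35887154  23.27646346]
```

Call:
servo_tool(
  motion=[
    {"travel":[0,-0.003,0.102],"rot":[0,0,0.0018],"hand":1},
    {"travel":[0,0,0.102],"rot":[0,0,0],"hand":1},
    {"travel":[0,0,0.102],"rot":[0,0,0],"hand":1},
    {"travel":[0,0,0.1],"rot":[0,0,0],"hand":1},
    {"travel":[0,0,0],"rot":[0,0,0],"hand":0.3},
    {"travel":[0,0,0],"rot":[0,0,0],"hand":0},
    {"travel":[0,0,0],"rot":[0,0,0],"hand":0},
    {"travel":[0,0,0],"rot":[0,0,0],"hand":0},
    {"travel":[0,0,0],"rot":[0,0,0],"hand":0},
    {"travel":[0,0,0],"rot":[0,0,0],"hand":0},
  ],
)

```text
clock: 4.37
position: [444.2, 118.7, 106.0]
ee_rot: [-0.598, 0.802, -0.0, 0.001]
contact_force: [-0.1, -0.1, -0.4]
gripper_width: 12.3
grasp_force: 0.0
```

Call:
servo_tool(
  motion=[
    {"travel":[0,0,0],"rot":[0,0,0],"hand":0},
    {"travel":[0,0,0],"rot":[0,0,0],"hand":0},
    {"travel":[0,0,0],"rot":[0,0,0],"hand":0},
    {"travel":[0,0,0],"rot":[0,0,0],"hand":0},
    {"travel":[0,0,0],"rot":[0,0,0],"hand":0},
  ],
)

```text
clock: 4.78
position: [444.2, 118.6, 105.9]
ee_rot: [-0.598, 0.802, -0.0, 0.001]
contact_force: [-0.6, -0.5, 6.8]
gripper_width: 6.2
grasp_force: 60.2
```

Call:
servo_tool(
  motion=[
    {"travel":[0,0,-0.08],"rot":[0,0,0],"hand":0},
    {"travel":[0,0,-0.08],"rot":[0,0,0],"hand":0},
    {"travel":[0.075,-0.091,0],"rot":[0,0,0],"hand":0},
    {"travel":[0.075,-0.091,0],"rot":[0,0,0],"hand":0},
    {"travel":[0.075,-0.091,0],"rot":[0,0,0],"hand":0},
    {"travel":[0.075,-0.091,0],"rot":[0,0,0],"hand":0},
    {"travel":[0.075,-0.091,0],"rot":[0,0,0],"hand":0},
    {"travel":[0.075,-0.091,0],"rot":[0,0,0],"hand":0},
    {"travel":[0.075,-0.091,0],"rot":[0,0,0],"hand":0},
    {"travel":[0,0,0],"rot":[0,0,0],"hand":0},
  ],
)

```text
clock: 5.62
position: [560.7, -56.4, 143.6]
ee_rot: [-0.596, 0.803, -0.0, -0.0]
contact_force: [0.9, 0.5, -3.3]
gripper_width: 6.3
grasp_force: 59.7
```

Call:
servo_tool(
  motion=[
    {"travel":[0,0,0],"rot":[0,0,-0.0136],"hand":0},
    {"travel":[0,0,0],"rot":[0,0,-0.0136],"hand":0},
    {"travel":[0,0,0],"rot":[0,0,-0.0136],"hand":0},
    {"travel":[0,0,0],"rot":[0,0,-0.0136],"hand":0},
    {"travel":[0,0,0],"rot":[0,0,0],"hand":0},
    {"travel":[0,0,0],"rot":[0,0,0],"hand":0},
  ],
)

```text
clock: 6.12
position: [557.9, -52.7, 144.0]
ee_rot: [0.725, -0.689, -0.001, 0.001]
contact_force: [-0.1, 0.0, -3.7]
gripper_width: 6.3
grasp_force: 59.7
```

```bash
cat > st.py <<'E'
from m import *
s=sensors.read_state();R=Ro.from_quat(s["ee_rot"]).as_matrix()
print(s["clock"],s["position"].round(2),"xang",np.degrees(np.arctan2(R[1,0],R[0,0])).round(2),R[:,2].round(4),s["contact_force"].round(1),s["wrist_torque"].round(2),s["gripper_width"],s["grasp_force"])
E
python3 - <<'E'
from st import *
im,w=cloud("wrist");save(im,"w3.png");im2,w2=cloud("top")
i=im2.astype(int);bl=(i[...,2]>i[...,0]+40)&(i[...,2]>i[...,1]+25)
for lo,hi in((126,142),(142,165)):
  Q=w2[bl&(w2[...,2]>lo)&(w2[...,2]<hi)]
  if len(Q)>8:
    c=Q.mean(0);e=np.linalg.eigh(np.cov(Q[:,:2].T));v=e[1][:,1];t=(Q[:,:2]-c[:2])@v;print(lo,len(Q),c,np.degrees(np.arctan2(v[1],v[0])),np.percentile(t,[1,99]))
E
```

```text
6.1167 [557.93 -52.72 143.98] xang -87.13 [-1.9e-03  2.0e-04 -1.0e+00] [-0.1  0.  -3.7] [-0.06 -0.07  0.01] 6.300263982739765 59.65493023395538
```

View pics/w3.png

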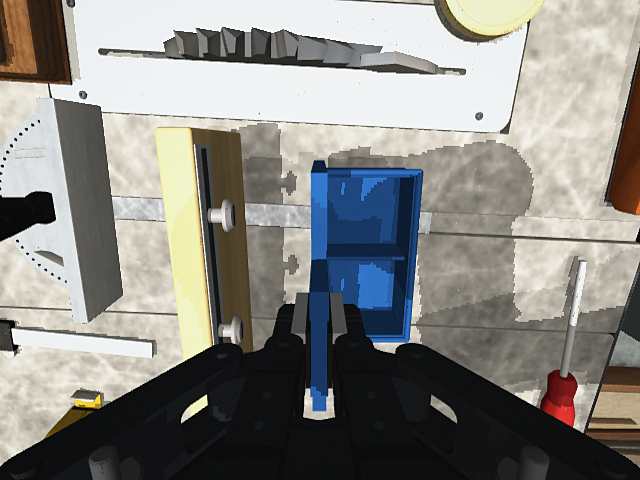

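The wrist view shows the caddy square in the grip, with its plate's right end at about (320,162), and the heads at (228,215) and (236,330). I'll compare them in the same picture.

```bash
python3 - <<'E'
from st import *
im=cv2.imread("pics/w3.png")
A=rays("wrist",(228.5,215),98,s);B=rays("wrist",(236.5,330.5),98,s);print(A,B,(A+B)/2)
i=im.astype(int);bl=(i[...,0]>i[...,2]+40)&(i[...,0]>i[...,1]+25)
for c in (313,316,319,322,325):print(c,np.where(bl[:,c])[0][:1],rays("wrist",(c,np.where(bl[:,c])[0][0]),138,s).round(1))
for r in (164,168,175):
  q=np.where(bl[r,300:340])[0]+300;print(r,q.min(),q.max(),rays("wrist",(q.min(),r),138,s).round(1),rays("wrist",(q.max(),r),138,s).round(1))
save(cv2.resize(cv2.cvtColor(im,4)[150:350,200:340],None,fx=3,fy=3,interpolation=2),"w3c.png")
E
```

```text
6.2167 [558.3  -52.76 144.36] xang -87.09 [-1.e-03  1.e-04 -1.e+00] [-0.5  0.2 -2.9] [-0.01 -0.08  0.05] 5.733469481939007 59.65509474277496
[609.40737938 -84.42357348  98.        ] [606.11729159 -14.04644473  98.        ] [607.76233549 -49.23500911  98.        ]
313 [165] [ 564.5 -115.9  138. ]
316 [161] [ 563.3 -117.5  138. ]
319 [161] [ 562.1 -117.6  138. ]
322 [161] [ 560.9 -117.7  138. ]
325 [167] [ 559.5 -115.3  138. ]
164 314 324 [ 564.1 -116.3  138. ] [ 560.  -116.5  138. ]
168 313 339 [ 564.4 -114.7  138. ] [ 553.7 -115.2  138. ]
175 310 339 [ 565.5 -111.8  138. ] [ 553.6 -112.4  138. ]
```

View pics/w3c.png

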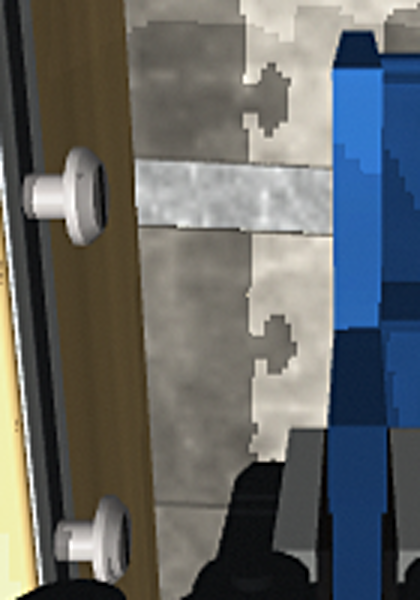

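Call:
servo_tool(
  motion=[
    {"travel":[-0.0033,0,0.0085],"rot":[0,0,0],"hand":0},
    {"travel":[0,-0.06,0],"rot":[0,0,0],"hand":0},
    {"travel":[0,0,0],"rot":[0,0,0],"hand":0},
    {"travel":[0,0,0],"rot":[0,0,0],"hand":0},
    {"travel":[0,0,0],"rot":[0,0,0],"hand":0},
    {"travel":[0,0,0],"rot":[0,0,0],"hand":0},
  ],
)

```text
clock: 6.72
position: [573.0, -51.4, 142.5]
ee_rot: [0.725, -0.688, -0.0, 0.0]
contact_force: [0.6, 0.6, -2.9]
gripper_width: 6.0
grasp_force: 59.7
```

```bash
python3 st.py
```

```text
6.7167 [573.01 -51.37 142.5 ] xang -87.02 [-9.e-04  0.e+00 -1.e+00] [ 0.6  0.6 -2.9] [-0.06 -0.02 -0.  ] 5.979507883154979 59.70579743385315
```

Call:
servo_tool(
  motion=[
    {"travel":[0,-0.05,0.001],"rot":[0,0,0],"hand":0},
    {"travel":[0,-0.05,0],"rot":[0,0,0],"hand":0},
    {"travel":[0,-0.016,0],"rot":[0,0,0],"hand":0},
    {"travel":[0,-0.016,0],"rot":[0,0,0],"hand":0},
    {"travel":[0,0,0],"rot":[0,0,0],"hand":0},
    {"travel":[0,0,0],"rot":[0,0,0],"hand":0},
  ],
)

```text
clock: 7.22
position: [605.9, -49.6, 142.2]
ee_rot: [0.725, -0.688, -0.0, 0.0]
contact_force: [0.1, 0.8, -3.7]
gripper_width: 5.9
grasp_force: 59.7
```

```bash
python3 st.py
```

```text
7.2167 [605.94 -49.65 142.2 ] xang -87.01 [-1.1e-03  1.0e-04 -1.0e+00] [ 0.1  0.8 -3.7] [ 0.02 -0.    0.02] 5.923724312540115 59.72135782241821
```

Call:
servo_tool(
  motion=[
    {"travel":[0,-0.012,0],"rot":[0,0,0],"hand":0},
    {"travel":[0,-0.012,0],"rot":[0,0,0],"hand":0},
    {"travel":[0,-0.008,0],"rot":[0,0,0],"hand":0},
    {"travel":[0,0,0],"rot":[0,0,0],"hand":0},
    {"travel":[0,0,0],"rot":[0,0,0],"hand":0},
  ],
)

```text
clock: 7.63
position: [614.5, -49.2, 142.3]
ee_rot: [0.725, -0.688, -0.0, 0.0]
contact_force: [-0.6, 0.3, -2.6]
gripper_width: 6.2
grasp_force: 59.7
```

```bash
python3 st.py
```

```text
7.6333 [614.53 -49.19 142.31] xang -87.0 [-4.e-04 -0.e+00 -1.e+00] [-0.6  0.3 -2.6] [-0.02  0.06 -0.01] 6.201482527663501 59.73305940628052
```

Call:
servo_tool(
  motion=[
    {"travel":[0,-0.006,0],"rot":[0,0,0],"hand":0},
    {"travel":[0,-0.004,0],"rot":[0,0,0],"hand":0},
    {"travel":[0,0,0],"rot":[0,0,0],"hand":0},
    {"travel":[0,0,0],"rot":[0,0,0],"hand":0},
    {"travel":[0,0,0],"rot":[0,0,0],"hand":0},
  ],
)

```text
clock: 8.05
position: [615.1, -49.3, 142.0]
ee_rot: [0.725, -0.689, -0.002, 0.002]
contact_force: [-4.9, 0.2, -1.1]
gripper_width: 5.8
grasp_force: 60.2
```

```bash
python3 st.py
```

```text
8.05 [615.08 -49.26 142.  ] xang -87.03 [-5.e-03 -3.e-04 -1.e+00] [-4.9  0.2 -1.1] [ 0.13  1.63 -0.16] 5.8261328275543 60.19502341747284
```

Call:
servo_tool(
  motion=[
    {"travel":[0,0.005,0],"rot":[0,0,0],"hand":0},
    {"travel":[0,0,0.012],"rot":[0,0,0],"hand":0},
    {"travel":[0,0,0.012],"rot":[0,0,0],"hand":0},
    {"travel":[0,0,0.012],"rot":[0,0,0],"hand":0},
    {"travel":[0,0,0.012],"rot":[0,0,0],"hand":0},
    {"travel":[0,0,0.012],"rot":[0,0,0],"hand":0},
    {"travel":[0,0,0],"rot":[0,0,0],"hand":0},
    {"travel":[0,0,0],"rot":[0,0,0],"hand":0},
  ],
)

```text
clock: 8.72
position: [614.8, -49.4, 126.3]
ee_rot: [0.725, -0.689, -0.001, 0.001]
contact_force: [-4.0, -0.7, -5.3]
gripper_width: 6.1
grasp_force: 59.5
```

```bash
python3 st.py
```

```text
8.7167 [614.82 -49.38 126.25] xang -87.03 [-2.9e-03 -2.0e-04 -1.0e+00] [-4.  -0.7 -5.3] [-0.35  1.25 -0.12] 6.149029753667525 59.45240914821625
```

Call:
servo_tool(
  motion=[
    {"travel":[0,0,0.006],"rot":[0,0,0],"hand":0},
    {"travel":[0,0,0.004],"rot":[0,0,0],"hand":0},
    {"travel":[0,0,0.003],"rot":[0,0,0],"hand":0},
    {"travel":[0,0,0],"rot":[0,0,0],"hand":0},
    {"travel":[0,0,0],"rot":[0,0,0],"hand":0},
  ],
)

```text
clock: 9.13
position: [614.9, -49.4, 124.3]
ee_rot: [0.725, -0.688, -0.001, 0.001]
contact_force: [-7.2, -1.0, -1.3]
gripper_width: 5.6
grasp_force: 60.2
```

```bash
python3 st.py
```

```text
9.1333 [614.87 -49.4  124.32] xang -87.01 [-2.4e-03 -4.0e-04 -1.0e+00] [-7.2 -1.  -1.3] [-0.23  1.93 -0.16] 5.612348443559968 60.181758999824524
```

Call:
servo_tool(
  motion=[
    {"travel":[0,0,0.006],"rot":[0,0,0],"hand":0},
    {"travel":[0,0,0.004],"rot":[0,0,0],"hand":0},
    {"travel":[0,0,0],"rot":[0,0,0],"hand":0},
    {"travel":[0,0,0],"rot":[0,0,0],"hand":0},
    {"travel":[0,0,0],"rot":[0,0,0],"hand":0},
  ],
)

```text
clock: 9.55
position: [614.9, -49.5, 124.1]
ee_rot: [0.726, -0.688, -0.0, 0.001]
contact_force: [-10.0, 0.8, 8.1]
gripper_width: 6.1
grasp_force: 61.6
```

```bash
python3 st.py
```

```text
9.55 [614.91 -49.47 124.05] xang -86.98 [-1.5e-03 -9.0e-04 -1.0e+00] [-10.    0.8   8.1] [ 0.13  3.03 -0.14] 6.120097718602603 61.574467420578
```

Call:
servo_tool(
  motion=[
    {"travel":[0,0.004,-0.005],"rot":[0,0,0],"hand":0},
    {"travel":[0,0,0],"rot":[0,0,0],"hand":0.5},
    {"travel":[0,0,0],"rot":[0,0,0],"hand":0.5},
    {"travel":[0,0,0],"rot":[0,0,0],"hand":0.5},
    {"travel":[0,0,0],"rot":[0,0,0],"hand":0.5},
    {"travel":[0,0,0],"rot":[0,0,0],"hand":0.5},
  ],
)

```text
clock: 10.05
position: [615.9, -49.0, 123.3]
ee_rot: [0.726, -0.688, 0.001, -0.001]
contact_force: [0.6, 0.3, 0.3]
gripper_width: 43.1
grasp_force: 0.0
```

```bash
python3 st.py
```

```text
10.05 [615.87 -49.01 123.34] xang -86.97 [ 2.1e-03  1.0e-04 -1.0e+00] [0.6 0.3 0.3] [0.01 0.01 0.02] 43.132240616312586 0.0
```

Call:
servo_tool(
  motion=[
    {"travel":[0,0,-0.07],"rot":[0,0,0],"hand":0.5},
    {"travel":[0,0,-0.13],"rot":[0,0,0],"hand":0.5},
    {"travel":[0,0,-0.13],"rot":[0,0,0],"hand":0.5},
    {"travel":[0,0,0],"rot":[0,0,0],"hand":0},
    {"travel":[0,0,0],"rot":[0,0,0],"hand":0},
    {"travel":[0,0,0],"rot":[0,0,0],"hand":0},
    {"travel":[0,0,0],"rot":[0,0,0],"hand":0},
  ],
)

```text
clock: 10.63
position: [614.2, -49.2, 204.1]
ee_rot: [0.725, -0.688, -0.001, 0.001]
contact_force: [0.6, 1.0, 0.2]
gripper_width: -0.2
grasp_force: 0.0
```

```bash
python3 - <<'E'
from st import *
im,w=cloud("wrist");save(im,"w4.png");im2,w2=cloud("top")
i=im2.astype(int);bl=(i[...,2]>i[...,0]+40)&(i[...,2]>i[...,1]+25)
for ww,b_ in((w2,bl),(w,(im.astype(int)[...,2]>im.astype(int)[...,0]+40))):
  Q=ww[b_&(ww[...,2]>140)&(ww[...,2]<165)&(ww[...,0]>590)];print(len(Q),Q.mean(0) if len(Q) else 0)
i=im.astype(int);red=(i[...,0]>150)&(i[...,1]<70)&(i[...,2]<70)&(abs(w[...,2]-165)<15)
print("red",w[red].mean(0),red.sum())
E
```

```text
10.6333 [614.23 -49.16 204.1 ] xang -87.01 [-0.0023 -0.     -1.    ] [0.6 1.  0.2] [-0.04  0.01  0.02] -0.20301294163673161 0.0
0 0
726 [615.18798332 -55.27457313 151.83800198]
red [nan nan nan] 0<stdin>:7: RuntimeWarning: Mean of empty slice.
  ret = um.true_divide(
```

View pics/w4.png

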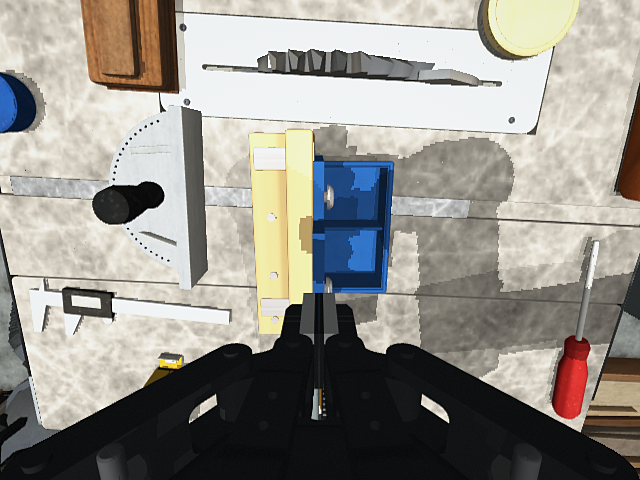

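The caddy hangs flat, with the screw heads showing in the tray at (330,195) and (328,285). On to the thumbwheel.

Call:
servo_tool(
  motion=[
    {"travel":[-0.121,0.0095,0],"rot":[0,0,0],"hand":0},
    {"travel":[-0.121,0.0095,0],"rot":[0,0,0],"hand":0},
    {"travel":[-0.121,0.0095,0],"rot":[0,0,0],"hand":0},
    {"travel":[0,0,0.06],"rot":[0,0,0],"hand":0},
    {"travel":[0,0,0.06],"rot":[0,0,0],"hand":0},
    {"travel":[0,0,0],"rot":[0,0,0],"hand":0},
    {"travel":[0,0,0],"rot":[0,0,0],"hand":0},
  ],
)

```text
clock: 11.32
position: [602.4, 40.9, 174.1]
ee_rot: [0.725, -0.688, -0.001, 0.002]
contact_force: [0.5, 0.2, 0.2]
gripper_width: -0.4
grasp_force: 0.0
```

```bash
python3 st.py
```

```text
11.3167 [602.38  40.87 174.12] xang -86.98 [-0.0031 -0.0013 -1.    ] [0.5 0.2 0.2] [-0.01 -0.02  0.02] -0.35500763888175935 0.0
```

Step down to touch.

Call:
servo_tool(
  motion=[
    {"travel":[0,0,0.02],"rot":[0,0,0],"hand":0},
    {"travel":[0,0,0.008],"rot":[0,0,0],"hand":0},
    {"travel":[0,0,0.008],"rot":[0,0,0],"hand":0},
    {"travel":[0,0,0],"rot":[0,0,0],"hand":0},
    {"travel":[0,0,0],"rot":[0,0,0],"hand":0},
  ],
)

```text
clock: 11.73
position: [603.1, 40.8, 166.6]
ee_rot: [0.725, -0.688, 0.0, -0.0]
contact_force: [0.0, -0.6, 0.1]
gripper_width: 0.1
grasp_force: 0.0
```

```bash
python3 st.py
```

```text
11.7333 [603.14  40.84 166.64] xang -87.02 [ 4.e-04  0.e+00 -1.e+00] [ 0.  -0.6  0.1] [ 0.07 -0.02 -0.04] 0.10543010118380179 0.0
```

Call:
servo_tool(
  motion=[
    {"travel":[0,0,0.006],"rot":[0,0,0],"hand":0},
    {"travel":[0,0,0.006],"rot":[0,0,0],"hand":0},
    {"travel":[0,0,0],"rot":[0,0,0],"hand":0},
    {"travel":[0,0,0],"rot":[0,0,0],"hand":0},
  ],
)

```text
clock: 12.07
position: [603.5, 40.9, 165.9]
ee_rot: [0.726, -0.688, 0.001, -0.001]
contact_force: [-3.2, -0.0, 8.0]
gripper_width: -0.1
grasp_force: 4.0
```

```bash
python3 st.py
```

```text
12.0667 [603.52  40.93 165.87] xang -86.95 [ 2.3e-03 -4.0e-04 -1.0e+00] [-3.2 -0.   8. ] [0.09 0.85 0.  ] -0.12554109532525787 3.9790523797273636
```

Call:
servo_tool(
  motion=[
    {"travel":[-0.01,0,0.001],"rot":[0,0,0],"hand":0},
    {"travel":[-0.01,0,0],"rot":[0,0,0],"hand":0},
    {"travel":[-0.01,0,0],"rot":[0,0,0],"hand":0},
    {"travel":[-0.01,0,0],"rot":[0,0,0],"hand":0},
    {"travel":[-0.01,0,0],"rot":[0,0,0],"hand":0},
  ],
)

```text
clock: 12.48
position: [602.9, 52.7, 165.9]
ee_rot: [0.726, -0.688, 0.001, -0.0]
contact_force: [-3.1, -3.5, 7.4]
gripper_width: -0.0
grasp_force: 4.3
```

```bash
python3 st.py
```

```text
12.4833 [602.89  52.68 165.86] xang -86.96 [ 0.0023 -0.0016 -1.    ] [-3.1 -3.5  7.4] [-0.75  0.77 -0.03] -0.04339754356855152 4.255937486886978
```

Call:
servo_tool(
  motion=[
    {"travel":[-0.01,0,0],"rot":[0,0,0],"hand":0},
    {"travel":[-0.01,0,0],"rot":[0,0,0],"hand":0},
    {"travel":[0,0,0],"rot":[0,0,0],"hand":0},
  ],
)

```text
clock: 12.73
position: [602.7, 58.4, 165.6]
ee_rot: [0.726, -0.688, 0.001, -0.001]
contact_force: [-3.0, -1.5, 7.8]
gripper_width: -0.4
grasp_force: 3.8
```

```bash
python3 st.py
```

```text
12.7333 [602.68  58.41 165.55] xang -86.95 [ 2.5e-03 -6.0e-04 -1.0e+00] [-3.  -1.5  7.8] [-0.14  0.71  0.  ] -0.4225414321239258 3.770942911505699
```

Call:
servo_tool(
  motion=[
    {"travel":[0,0,-0.032],"rot":[0,0,0],"hand":0},
    {"travel":[0,0,0],"rot":[0,0,0],"hand":0},
    {"travel":[0.037,0,0],"rot":[0,0,0],"hand":0},
    {"travel":[0.037,0,0],"rot":[0,0,0],"hand":0},
    {"travel":[0,0,0],"rot":[0,0,0],"hand":0},
    {"travel":[0,0,0.017],"rot":[0,0,0],"hand":0},
    {"travel":[0,0,0.017],"rot":[0,0,0],"hand":0},
    {"travel":[0,0,0],"rot":[0,0,0],"hand":0},
    {"travel":[0,0,0],"rot":[0,0,0],"hand":0},
  ],
)

```text
clock: 13.48
position: [603.6, 38.9, 165.5]
ee_rot: [0.726, -0.688, 0.002, 0.0]
contact_force: [-3.6, -3.4, 12.6]
gripper_width: 0.1
grasp_force: 6.2
```

```bash
python3 st.py
```

```text
13.4833 [603.58  38.89 165.51] xang -86.94 [ 0.0019 -0.0024 -1.    ] [-3.6 -3.4 12.6] [-0.88  1.05  0.03] 0.13532308987369948 6.204780042171478
```

Call:
servo_tool(
  motion=[
    {"travel":[-0.01,0,0],"rot":[0,0,0],"hand":0},
    {"travel":[-0.01,0,0],"rot":[0,0,0],"hand":0},
    {"travel":[-0.01,0,0],"rot":[0,0,0],"hand":0},
    {"travel":[-0.01,0,0],"rot":[0,0,0],"hand":0},
    {"travel":[-0.01,0,0],"rot":[0,0,0],"hand":0},
  ],
)

```text
clock: 13.9
position: [602.9, 51.6, 165.8]
ee_rot: [0.726, -0.688, 0.002, 0.0]
contact_force: [-4.1, -2.8, 13.9]
gripper_width: 0.0
grasp_force: 6.6
```

Call:
servo_tool(
  motion=[
    {"travel":[-0.01,0,0],"rot":[0,0,0],"hand":0},
    {"travel":[-0.01,0,0],"rot":[0,0,0],"hand":0},
    {"travel":[0,0,0],"rot":[0,0,0],"hand":0},
  ],
)

```text
clock: 14.15
position: [603.1, 56.0, 165.7]
ee_rot: [0.726, -0.688, 0.002, 0.0]
contact_force: [-1.5, -4.6, 12.8]
gripper_width: -0.2
grasp_force: 6.0
```

Call:
servo_tool(
  motion=[
    {"travel":[0,0,-0.034],"rot":[0,0,0],"hand":0},
    {"travel":[0,0,0],"rot":[0,0,0],"hand":0},
    {"travel":[0.037,0,0],"rot":[0,0,0],"hand":0},
    {"travel":[0.034,0,0],"rot":[0,0,0],"hand":0},
    {"travel":[0,0,0],"rot":[0,0,0],"hand":0},
    {"travel":[0,0,0.017],"rot":[0,0,0],"hand":0},
    {"travel":[0,0,0.016],"rot":[0,0,0],"hand":0},
    {"travel":[0,0,0],"rot":[0,0,0],"hand":0},
    {"travel":[0,0,0],"rot":[0,0,0],"hand":0},
  ],
)

```text
clock: 14.9
position: [603.5, 38.8, 165.5]
ee_rot: [0.726, -0.688, 0.001, 0.0]
contact_force: [-3.8, -2.5, 11.6]
gripper_width: 0.0
grasp_force: 5.9
```

Call:
servo_tool(
  motion=[
    {"travel":[-0.01,0,0],"rot":[0,0,0],"hand":0},
    {"travel":[-0.01,0,0],"rot":[0,0,0],"hand":0},
    {"travel":[-0.01,0,0],"rot":[0,0,0],"hand":0},
    {"travel":[-0.01,0,0],"rot":[0,0,0],"hand":0},
  ],
)

```text
clock: 15.23
position: [604.1, 47.8, 165.8]
ee_rot: [0.726, -0.688, 0.003, -0.0]
contact_force: [0.0, -7.2, 10.6]
gripper_width: -0.2
grasp_force: 5.1
```

Call:
servo_tool(
  motion=[
    {"travel":[0,0,-0.034],"rot":[0,0,0],"hand":0},
    {"travel":[0,0,-0.1],"rot":[0,0,0],"hand":0},
    {"travel":[0,0.1,-0.1],"rot":[0,0,0],"hand":0},
    {"travel":[0.12,0.1,0],"rot":[0,0,0],"hand":0},
    {"travel":[0.12,0.1,0],"rot":[0,0,0],"hand":0},
    {"travel":[0,0,0],"rot":[0,0,0],"hand":0},
    {"travel":[0,0,0],"rot":[0,0,0],"hand":0},
  ],
)

```text
clock: 15.82
position: [529.5, -14.9, 221.6]
ee_rot: [0.725, -0.689, -0.0, -0.0]
contact_force: [-0.0, -0.5, 0.2]
gripper_width: -0.1
grasp_force: 0.0
```

```bash
python3 - <<'E'
from st import *
im,w=cloud("wrist");a,wa=cloud("scene")
o=np.zeros((480,800,3),np.uint8)
o[:,:480]=cv2.resize(im[200:420,180:400],(480,480),interpolation=2)
o[:320,480:]=cv2.resize(a[220:340,235:355],(320,320),interpolation=2)
save(o,"f.png")
E
```

```text
15.8167 [529.55 -14.91 221.59] xang -87.1 [-1.e-04  6.e-04 -1.e+00] [-0.  -0.5  0.2] [ 0.04 -0.06 -0.07] -0.10336889276287417 0.0
```

View pics/f.png

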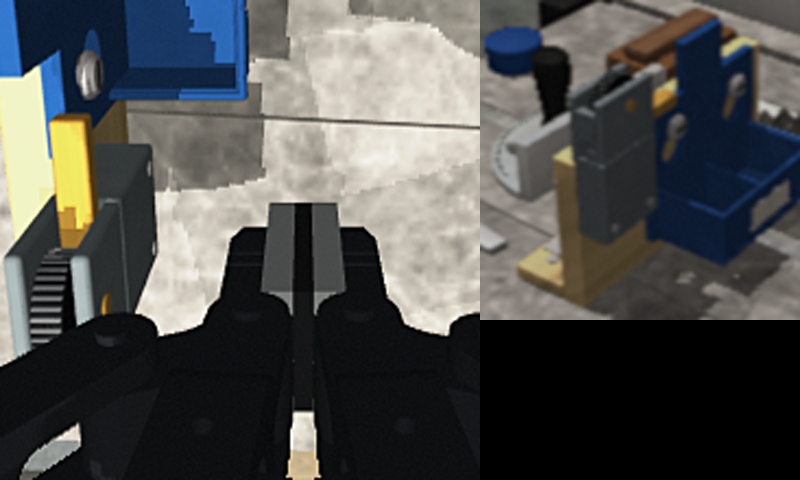

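The bolt lies over the caddy's shoulder at crop (70,150). A quick measurement of how far it is out.

```bash
python3 - <<'E'
from st import *
import pickle
im,w=cloud("wrist");s1,im1,w1=pickle.load(open("w1.pkl","rb"))
for I,W in((im,w),(im1,w1)):
  h=cv2.cvtColor(I,cv2.COLOR_RGB2HSV);m=(h[...,0]>17)&(h[...,0]<30)&(h[...,1]>170)&(h[...,2]>120)&(W[...,2]>115)&(W[...,2]<165)&(W[...,1]<70)&(W[...,1]>-20)&(W[...,0]>560)&(W[...,0]<625)
  Q=W[m];print(len(Q),np.percentile(Q,[1,50,99],axis=0).round(1) if len(Q) else "")
E
```

```text
15.9167 [531.06 -13.76 221.31] xang -87.0 [ 2.e-04  4.e-04 -1.e+00] [-0.1  1.1  0.2] [-0.04  0.01  0.01] -0.075742361988335 0.0
311 [[588.9  -7.3 127.4]
 [604.2  26.  129.2]
 [610.4  47.6 151.4]]
262 [[599.3  24.3 121.2]
 [604.3  30.6 129.3]
 [610.2  39.  130.6]]
```

```bash
python3 -c "
from h import *
print(job_done())"
```

```text
the job is handed in; nothing more can be done
None
```

I hung the caddy fully down on both screws and rolled the lock's thumbwheel to its end stop. The bolt measured about 31.6 of its 32 mm out, over the caddy's shoulder. The arm was clear of everything when I handed the job in, at about 16 s; no verdict came back.

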